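Set the photometer's filter wheel and take a reading

TASK

On the bench photometer, push the upright tab of the filter wheel round, either way, with your fingertips until it points squarely at the three-dot mark; only push it from the side, never take it between the fingers. Then press the round read button on the same instrument all the way down and let it come up again, leaving the tab at the three dots. Do not lift or shove the photometer, and leave the vial, beaker and stoppers beside it standing where they are.

Things in the scene. Friction and masses are not known exactly. Their poses are not given: they have to be found in the camera images.
- photometer: White box-shaped bench photometer, 240 (x) by 340 (y) by 50 mm high, 3 kg, standing loose on the bench; origin under its centre, z up; the flat white deck is its top, at 50 mm. On the deck: the filter wheel (axis at x 0, y +50 mm), the read button (x -55, y -120 mm) and a grey sample chamber 75 x 62 mm by 28 mm high (centre x +65, y -125 mm).
- wheel (a joint): Turn of the filter wheel about its vertical axis, rad, growing counter-clockwise seen from above; 0 or any whole turn = tab exactly at the three-dot mark. It turns endlessly both ways, has no clicks, stays where it is left and needs about 1.5 N at the tab.
- wheel_axis (a point): Centre of the filter wheel's upper face, on its axis, 62 mm above the bench. The wheel is a plain aluminium disc, 84 mm across and 8 mm thick, 4 mm above the deck, and carries one tab.
- tab_middle (a point): Centre of the top of the tab, 94 mm above the bench, 65 mm from the wheel's axis. The tab is an upright aluminium fin, 26 mm long along the radius (52 to 78 mm from the axis), 10 mm thick, standing from 54 to 94 mm above the bench; this point's x axis points outward along the radius, z up.
- tab_outer (a point): Point on the deck (50 mm above the bench) beneath the middle of the tab's outer end, 78 mm from the wheel's axis.
- three_dot_stop (a point): Point fixed on the deck in front of the three dots, 78 mm from the wheel's axis: where tab_outer has to come. Five groups of flat black dots (10 mm wide, 3 mm high) lie round the wheel 87 to 111 mm from its axis, 72 degrees apart: one to five dots, increasing clockwise seen from above; the three are one row across the radius.
- read_button (a joint): Travel of the read button, m: 0 up, 0.006 fully down; a spring lifts it; fully down takes 5 N.
- read_button_top (a point): Centre of the top face of the read button, a black round cap 28 mm across in a low grey housing; moves straight down when pressed.
- vial: Amber vial with white cap, 28 mm wide, 65 mm high, standing loose beside the photometer; origin under its centre.
- beaker: Small clear glass beaker, 60 mm wide, 70 mm high, standing loose on the other side; origin under its centre.
- stopper_a: Clear stopper, 29 mm wide, 38 mm high, standing head down in front of the photometer; origin under its centre.
- stopper_b: A second stopper just like stopper_a.

How it is judged (in metres and radians):
On the way, in this order (a step that is already met when the one before it is completed fails the run):
1. the tab rests at the three-dot mark, within 8 mm, button not yet pressed (horizontal distance between tab_outer and three_dot_stop below 0.008 m and velocity of joint wheel between -0.08 and 0.08 rad/s and value of joint read_button below 0.002 m), for 0.3 s.
2. the read button is pressed down with the tab at the three-dot mark (value of joint read_button above 0.0045 m and horizontal distance between tab_outer and three_dot_stop below 0.008 m), for 0.1 s.
At the end, for the whole second after the job is handed in: The tab rests within 8 mm (about 6 degrees) of the three-dot mark, the read button has been pressed after that and is up again, and the photometer and the things beside it are within 20 mm of where they stood (horizontal distance between tab_outer and three_dot_stop below 0.008 m and velocity of joint wheel between -0.05 and 0.05 rad/s and value of joint read_button below 0.002 m and distance of each of photometer, vial, beaker, stopper_a, stopper_b from where it was at the start of the episode below 0.02 m and linear speed of photometer below 0.02 m/s); the robot touches nothing.
It fails at once if the tab is taken between the fingers (z of the grasp point in the frame of tab_middle between -0.04 and 0.014 m and y of the grasp point in the frame of tab_middle between -0.005 and 0.005 m and x of the grasp point in the frame of tab_middle between -0.018 and 0.018 m).
It fails at once if the read button is pressed while the tab is away from the three-dot mark (value of joint read_button above 0.004 m and horizontal distance between tab_outer and three_dot_stop above 0.01 m).
It fails at once if the photometer is lifted, tipped or shoved more than 20 mm (distance of photometer from where it was at the start of the episode above 0.02 m or distance of three_dot_stop from where it was at the start of the episode above 0.025 m or angle between photometer's own z axis and vertical above 0.08 rad).
It fails at once if a vial, beaker or stopper is moved, lifted or knocked over (distance of any of vial, beaker, stopper_a, stopper_b from where it was at the start of the episode above 0.02 m or angle between any of vial, beaker, stopper_a, stopper_b's own z axis and vertical above 0.4 rad).
It also fails if it takes over 48 s, if anything falls off the work surface, if the arm or the gripper's body presses on something with over 40 N, if the wrist force passes 120 N, or if a joint passes its speed limit or range.

ROBOT

A 6-joint arm with a two-finger parallel gripper is mounted at the origin on the work surface. World frame = base frame: x ahead of the robot, y to its left, z up, the work surface at z = 0. Lengths are in m, angles in degrees, forces in N, time in s.
With the tool pointing down it reaches from about 0.25 to 0.725 m from the base axis. Payload 4 kg.
Tool frame: the origin (TCP) lies midway between the tips of the shut fingers; the grasp point (between the pads) lies 19 mm behind it; z points along the fingers, y is the line along which they close (so a half turn about z gives the same grasp; the last joint's range is limited). The gripper opens to 85 mm and grips with 20 to 120 N. Pads are 22 mm wide; open, the fingers measure 114 mm over their backs; the gripper's body (76 mm by 85 mm) begins 54 mm behind the grasp point. The pads swing forward as they close: fully open they stand 13 mm farther back than shut.
Start: joints at [66.578, 13.785, 0.286, 76.501, 0, 90], TCP at [0.199, 0.459, 0.231] pointing down, gripper open.
Joint ranges: [-155.79, 155.79], [-60.16, 107.12], [-62.33, 73.08], [-114, 123.19], [-81.49, 82.49], [-180, 180]. Speed limits (degrees/s): [159.86, 159.86, 180, 180, 180, 180].

INTERFACE

Orientations are given as [roll, pitch, yaw] about the fixed x, y, z axes, in that order (R = Rz(yaw) Ry(pitch) Rx(roll)).
In Python, from station import monitor, vision, job gives the robot as it stands. The module is installed in compiled form; this text tells all that it offers.
- The arm moves only by the shell command python3 -m jog 'ROWS' [OPENING]. ROWS is JSON, a list of rows, each an object of numbers: "tx", "ty", "tz": the shift along the tool's x, y, z in m; "spin": the turn about the tool's z in degrees. In form: [{"tx": .., "ty": .., "tz": .., "spin": ..}, ...]. A call has 1 to 20 rows; each row is the pose to reach, as a shift and turn from the pose commanded when the call began, along the tool's axes at that moment; what a row does not reach only later rows make up. A row lasts 1/8 s, in which the tool goes at most 62.5 mm and 10.7 degrees, less where a joint would pass 70% of its speed; a pose out of reach is approached as far as the arm can. A call with a gripper value outside its range is refused whole. OPENING is the finger opening in m, from 0 to 0.0854, set as the call begins (- or left out, the last holds). The fingers move at their own pace and stop on an object; the grip force is fixed at half the most. Time passes only in rows, so rows that repeat a pose let the fingers close. It gives the time, the measured TCP pose, the force, the opening and the grip force at its end, in the units of the state.
- monitor.sense(): the state, without advancing time (a new reading comes with each control period).
- vision.capture(name): name is "scene" or "top"; returns a dict with "frame" (384x512x3 uint8, red, green, blue), "z_map" (384x512 float32, m along the optical axis (not along the pixel's ray), 0 where there is no reading), "K" (3x3 intrinsics, pixels), "R" (3x3) and "t" (3): a world point X has camera coordinates R X + t. Camera axes: x right, y down, z forward; pixel columns grow to the right and rows downward; lengths in m; the calibration is good to about 2 mm. A picture is of the moment at which its call begins.
- job.hand_in(): hands the job in; it is judged then, once.
The state is a dict: "time_s": time; "joint_pos": joint angles; "joint_velocities": joint speeds; "effort": joint torques, N m; "ee_pos": TCP position; "eef_rot": TCP orientation; "contact_force": force on the tool from outside, world axes, zero at the start; "moment": the same for the moment, N m; "width": finger opening in m; "grip_force": force on a finger pad.
Only numpy, scipy, OpenCV 4.12 (cv2) and the standard library are available. Lean on these libraries where they do the work, as an engineer would, in place of code of your own. Each camera call takes 0.05 s, during which the arm holds its last target. There are 200 camera calls.

## Working session

There is one attempt and no reset: what is moved stays moved. The work goes in short steps, Python scripts to look and compute and a shell command to move; the robot and the scene stay as the last step left them, time stands still between calls to the robot, and variables do not carry over. Pictures are saved under pics/ and viewed, at most 10 in all, crops included, and the job is handed in when it is done.

```bash
mkdir -p pics
python3 - <<'E'
from station import monitor, vision
import cv2,numpy as np
s=monitor.sense();print(s['time_s'],s['ee_pos'],s['eef_rot'],s['width'])
for n in("top","scene"):
    c=vision.capture(n);np.savez(n+'.npz',**c);cv2.imwrite(f'pics/{n}0.png',cv2.resize(c['frame'][:,:,::-1],(800,600)));print(c['K'],c['R'],c['t'])
E
```

```text
0.0 [0.19850879 0.45825091 0.23042149] [-1.79883089e+02 -1.97451719e-04  1.56577905e+02] 0.0849629875753817
[[411.92126482   0.         253.78359458]
 [  0.         411.92126482 187.66510018]
 [  0.           0.           1.        ]] [[ 2.38915909e-06 -9.99978704e-01  6.52615411e-03]
 [-9.98384687e-01 -3.73172883e-04 -5.68144162e-02]
 [ 5.68156417e-02 -6.51547659e-03 -9.98363427e-01]] [0.01328305 0.55207408 1.05885095]
[[350.56275174   0.         261.071853  ]
 [  0.         350.56275174 194.56822265]
 [  0.           0.           1.        ]] [[ 0.83713596  0.54679417  0.01481624]
 [ 0.37844814 -0.55941773 -0.73744749]
 [-0.39494353  0.62295099 -0.67524194]] [-0.45452965 -0.16027322  1.00700463]
```

View pics/top0.png

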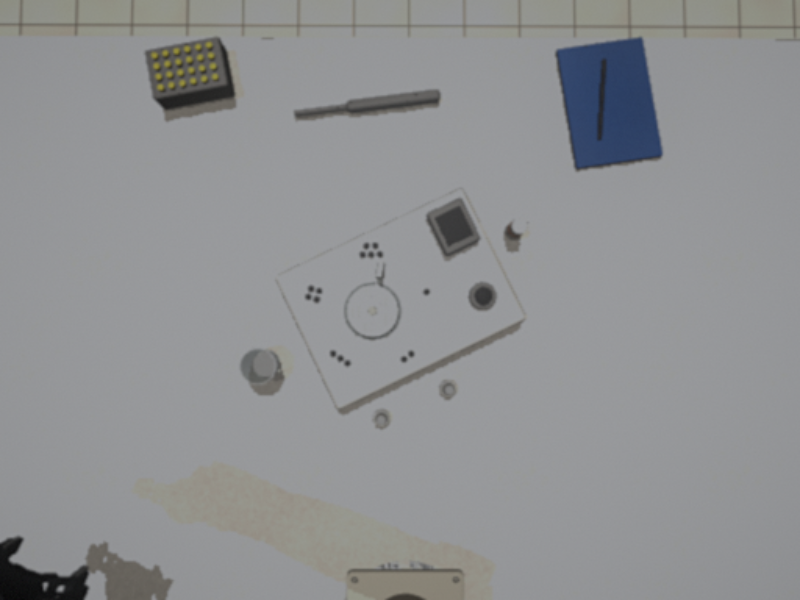

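View pics/scene0.png

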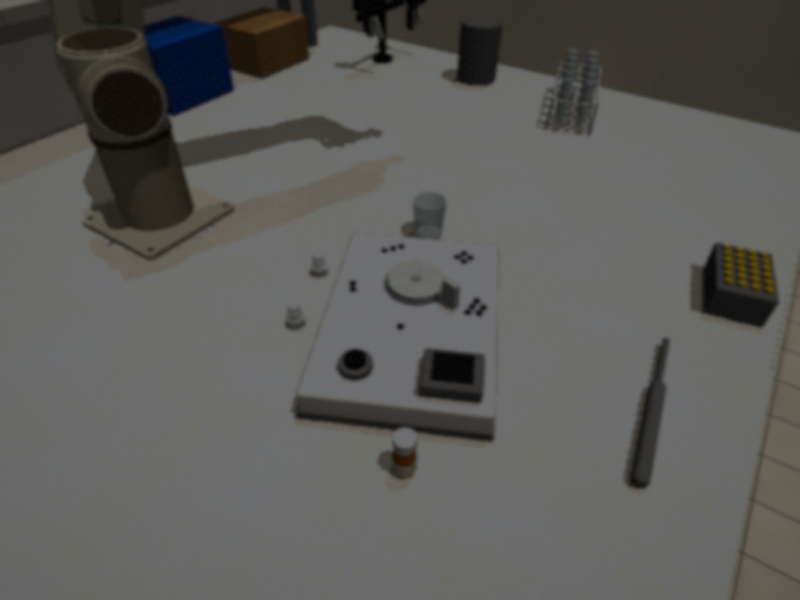

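The top view shows the wheel centre at about (372,310), the tab at (380,270), the three-dot row at (340,358) and the button at (483,296). The stoppers are at (382,418) and (447,389), the beaker at (262,367) and the vial at (515,230). Positions are in the 800x600 picture.

```bash
cat > h.py <<'E'
import numpy as np,cv2
def ray(c,u,v,z):
    d=c['R'].T@np.linalg.inv(c['K'])@[u,v,1];o=-c['R'].T@c['t'];return o+d*(z-o[2])/d[2]
E
python3 - <<'E'
from h import *
c=np.load('top.npz');s=1/1.5625
g=cv2.cvtColor(c['frame'],cv2.COLOR_RGB2GRAY)
m=(g<85).astype(np.uint8);m[:130]=0;m[250:]=0;m[:,:180]=0;m[:,335:]=0
n,l,st,ce=cv2.connectedComponentsWithStats(m)
for i in range(1,n):
    if st[i,4]>3: print(st[i,4],(ce[i]/s).round(),ray(c,*ce[i],.053).round(4))
for nm,u,v,z in[('axis',372,310.5,.062),('tab',380,268,.094),('btn',483,296,.06),('beak',262,367,.0),('stA',382,418,.02),('stB',447,389,.02),('vial',517,227,.06)]:print(nm,ray(c,u*s,v*s,z).round(4))
im=cv2.resize(c['frame'][140:260,170:330,::-1],(800,600),interpolation=cv2.INTER_CUBIC);cv2.imwrite('pics/crop.png',cv2.convertScaleAbs(im,alpha=1.3))
E
```

```text
384 [453. 226.] [ 0.6598 -0.0786  0.053 ]
94 [450. 242.] [ 0.6328 -0.0727  0.053 ]
48 [511. 234.] [ 0.6467 -0.1723  0.053 ]
6 [366. 245.] [0.628  0.0632 0.053 ]
6 [375. 245.] [0.628  0.0489 0.053 ]
6 [362. 254.] [0.6127 0.0691 0.053 ]
6 [370. 254.] [0.6136 0.056  0.053 ]
4 [379. 254.] [0.6136 0.0421 0.053 ]
6 [311. 288.] [0.5587 0.1519 0.053 ]
120 [483. 296.] [ 0.5463 -0.1255  0.053 ]
6 [318. 290.] [0.5545 0.1393 0.053 ]
4 [426. 291.] [ 0.5529 -0.0335  0.053 ]
7 [308. 296.] [0.5447 0.1564 0.053 ]
7 [316. 299.] [0.5408 0.1438 0.053 ]
7 [332. 353.] [0.4538 0.1164 0.053 ]
7 [410. 353.] [ 0.4538 -0.0087  0.053 ]
6 [340. 358.] [0.4463 0.1044 0.053 ]
6 [403. 359.] [0.4451 0.0031 0.053 ]
6 [347. 363.] [0.4384 0.0935 0.053 ]
axis [0.5218 0.0528 0.062 ]
tab [0.5868 0.0395 0.094 ]
btn [ 0.5452 -0.1248  0.06  ]
beak [0.4287 0.2394 0.    ]
stA [0.3463 0.0373 0.02  ]
stB [ 0.3936 -0.0698  0.02  ]
vial [ 0.6565 -0.1805  0.06  ]
```

View pics/crop.png

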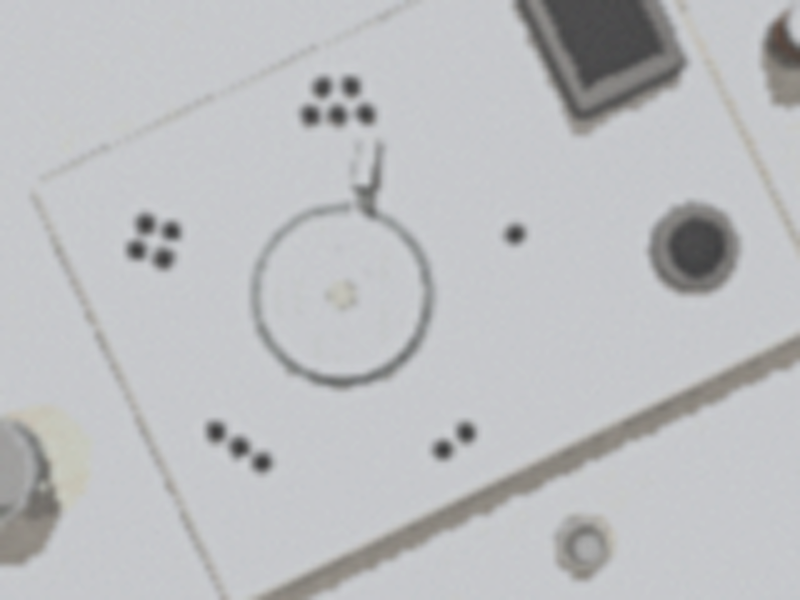

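The tab is at about -13° (world) and the three dots at about 146° about the axis (0.5225, 0.054). I'll push it counter-clockwise with shut fingers, starting by going above the spot beside the tab.

```bash
python3 -m jog '[{"tx":-0.05,"ty":-0.026,"spin":8},{"tx":-0.1,"ty":-0.052,"spin":16},{"tx":-0.15,"ty":-0.078,"spin":24},{"tx":-0.2,"ty":-0.104,"spin":32},{"tx":-0.25,"ty":-0.13,"spin":40},{"tx":-0.3,"ty":-0.156,"spin":48},{"tx":-0.35,"ty":-0.182,"spin":56},{"tx":-0.4,"ty":-0.208,"spin":64},{"tx":-0.45,"ty":-0.234,"spin":72},{"tx":-0.5,"ty":-0.26,"spin":79.6},{"tx":-0.53,"ty":-0.275,"spin":79.6},{"tx":-0.53,"ty":-0.275,"spin":79.6},{"tx":-0.53,"ty":-0.275,"spin":79.6},{"tx":-0.53,"ty":-0.275,"spin":79.6}]' 0
```

```text
schema error: expected keys tx, ty, tz, spin
```

```bash
python3 -m jog '[{"tx":-0.05,"ty":-0.026,"tz":0,"spin":8},{"tx":-0.1,"ty":-0.052,"tz":0,"spin":16},{"tx":-0.15,"ty":-0.078,"tz":0,"spin":24},{"tx":-0.2,"ty":-0.104,"tz":0,"spin":32},{"tx":-0.25,"ty":-0.13,"tz":0,"spin":40},{"tx":-0.3,"ty":-0.156,"tz":0,"spin":48},{"tx":-0.35,"ty":-0.182,"tz":0,"spin":56},{"tx":-0.4,"ty":-0.208,"tz":0,"spin":64},{"tx":-0.45,"ty":-0.234,"tz":0,"spin":72},{"tx":-0.5,"ty":-0.26,"tz":0,"spin":79.6},{"tx":-0.53,"ty":-0.275,"tz":0,"spin":79.6},{"tx":-0.53,"ty":-0.275,"tz":0,"spin":79.6},{"tx":-0.53,"ty":-0.275,"tz":0,"spin":79.6},{"tx":-0.53,"ty":-0.275,"tz":0,"spin":79.6}]' 0
```

```text
time_s: 1.85
ee_pos: [0.5751, -0.0032, 0.2314]
eef_rot: [-180.0, -0.0, 77.1]
contact_force: [0.2, 0.7, -0.4]
width: -0.0001
grip_force: 0.0
```

```bash
python3 -m jog '[{"tx":0,"ty":0,"tz":0.03,"spin":0},{"tx":0,"ty":0,"tz":0.06,"spin":0},{"tx":0,"ty":0,"tz":0.09,"spin":0},{"tx":0,"ty":0,"tz":0.115,"spin":0},{"tx":0,"ty":0,"tz":0.135,"spin":0},{"tx":0,"ty":0,"tz":0.15,"spin":0},{"tx":0,"ty":0,"tz":0.159,"spin":0},{"tx":0,"ty":0,"tz":0.159,"spin":0}]'
cat > plan.py <<'E'
import sys
from h import *
# rows along the arc: tab angles list, stand-off d; from measured pose
from station import monitor
A=np.array([.5225,.054])
def rows(angs,d,r=.065):
    s=monitor.sense();p=s['ee_pos'][:2];y=s['eef_rot'][2];q=np.radians(y)
    X=np.array([np.cos(q),np.sin(q)]);Y=np.array([np.sin(q),-np.cos(q)])
    for a in angs:
        t=np.radians(a);u=np.array([np.cos(t),np.sin(t)]);w=np.array([-u[1],u[0]])
        e=A+r*u-d*w-p; sp=-((a+90-y+180)%360-180)
        print('{"tx":%.3f,"ty":%.3f,"tz":0,"spin":%.0f},'%(e@X,e@Y,sp),end='')
    print(s['ee_pos'],y)
rows(np.arange(*map(float,sys.argv[1:4])),float(sys.argv[4]))
E
python3 plan.py -13 60 4 .016
python3 - <<'E'
from h import *
from station import vision
c=vision.capture('scene');cv2.imwrite('pics/s1.png',cv2.resize(c['frame'][120:270,180:360,::-1],(720,600)))
E
```

```text
time_s: 2.85
ee_pos: [0.5754, -0.0039, 0.072]
eef_rot: [-180.0, 0.0, 77.0]
contact_force: [0.6, -0.0, 0.9]
width: 0.0
grip_force: 0.0
{"tx":0.029,"ty":0.000,"tz":0,"spin":0},{"tx":0.033,"ty":0.001,"tz":0,"spin":-4},{"tx":0.038,"ty":0.002,"tz":0,"spin":-8},{"tx":0.042,"ty":0.002,"tz":0,"spin":-12},{"tx":0.047,"ty":0.002,"tz":0,"spin":-16},{"tx":0.052,"ty":0.002,"tz":0,"spin":-20},{"tx":0.056,"ty":0.001,"tz":0,"spin":-24},{"tx":0.061,"ty":0.000,"tz":0,"spin":-28},{"tx":0.065,"ty":-0.001,"tz":0,"spin":-32},{"tx":0.070,"ty":-0.003,"tz":0,"spin":-36},{"tx":0.074,"ty":-0.005,"tz":0,"spin":-40},{"tx":0.078,"ty":-0.007,"tz":0,"spin":-44},{"tx":0.082,"ty":-0.009,"tz":0,"spin":-48},{"tx":0.086,"ty":-0.012,"tz":0,"spin":-52},{"tx":0.089,"ty":-0.015,"tz":0,"spin":-56},{"tx":0.093,"ty":-0.018,"tz":0,"spin":-60},{"tx":0.096,"ty":-0.022,"tz":0,"spin":-64},{"tx":0.099,"ty":-0.025,"tz":0,"spin":-68},{"tx":0.101,"ty":-0.029,"tz":0,"spin":-72},[ 0.57542926 -0.0039324   0.07204192] 77.00350424024515
```

View pics/s1.png

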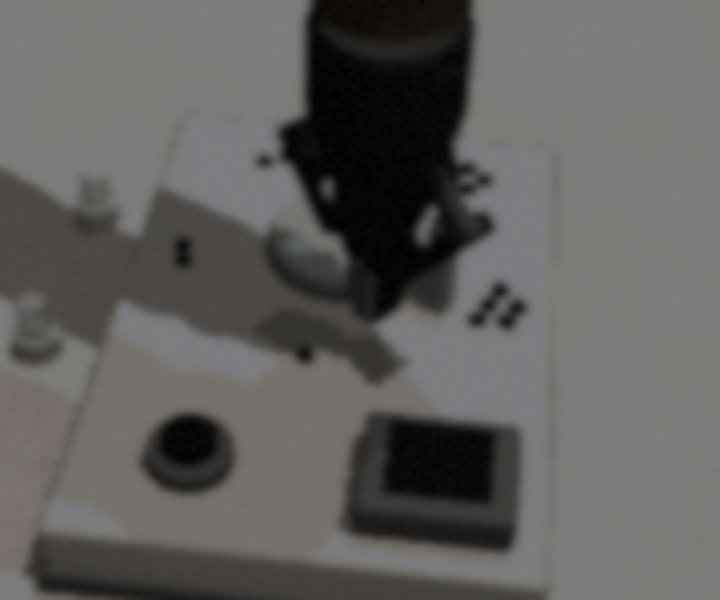

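The shut fingertips, near (380,315) in the crop, stand just in front of the tab at (440,280), with nothing touched. Now the push along the arc.

```bash
python3 -m jog '[{"tx":0.01,"ty":0,"tz":0,"spin":0},{"tx":0.02,"ty":0,"tz":0,"spin":0},{"tx":0.025,"ty":0,"tz":0,"spin":0},{"tx":0.029,"ty":0.000,"tz":0,"spin":0},{"tx":0.033,"ty":0.001,"tz":0,"spin":-4},{"tx":0.038,"ty":0.002,"tz":0,"spin":-8},{"tx":0.042,"ty":0.002,"tz":0,"spin":-12},{"tx":0.047,"ty":0.002,"tz":0,"spin":-16},{"tx":0.052,"ty":0.002,"tz":0,"spin":-20},{"tx":0.056,"ty":0.001,"tz":0,"spin":-24},{"tx":0.061,"ty":0.000,"tz":0,"spin":-28},{"tx":0.065,"ty":-0.001,"tz":0,"spin":-32},{"tx":0.070,"ty":-0.003,"tz":0,"spin":-36},{"tx":0.074,"ty":-0.005,"tz":0,"spin":-40},{"tx":0.078,"ty":-0.007,"tz":0,"spin":-44},{"tx":0.082,"ty":-0.009,"tz":0,"spin":-48},{"tx":0.086,"ty":-0.012,"tz":0,"spin":-52},{"tx":0.089,"ty":-0.015,"tz":0,"spin":-56},{"tx":0.093,"ty":-0.018,"tz":0,"spin":-60},{"tx":0.093,"ty":-0.018,"tz":0,"spin":-60}]'
python3 plan.py 51 128 4 .016
```

```text
time_s: 5.4
ee_pos: [0.5791, 0.0906, 0.0723]
eef_rot: [-180.0, -0.0, 136.9]
contact_force: [-0.3, -0.9, 0.3]
width: 0.0003
grip_force: 0.0
{"tx":0.005,"ty":0.001,"tz":0,"spin":-4},{"tx":0.010,"ty":0.001,"tz":0,"spin":-8},{"tx":0.014,"ty":0.002,"tz":0,"spin":-12},{"tx":0.019,"ty":0.002,"tz":0,"spin":-16},{"tx":0.024,"ty":0.001,"tz":0,"spin":-20},{"tx":0.028,"ty":0.000,"tz":0,"spin":-24},{"tx":0.033,"ty":-0.000,"tz":0,"spin":-28},{"tx":0.037,"ty":-0.002,"tz":0,"spin":-32},{"tx":0.042,"ty":-0.003,"tz":0,"spin":-36},{"tx":0.046,"ty":-0.005,"tz":0,"spin":-40},{"tx":0.050,"ty":-0.008,"tz":0,"spin":-44},{"tx":0.054,"ty":-0.010,"tz":0,"spin":-48},{"tx":0.058,"ty":-0.013,"tz":0,"spin":-52},{"tx":0.061,"ty":-0.016,"tz":0,"spin":-56},{"tx":0.065,"ty":-0.019,"tz":0,"spin":-60},{"tx":0.068,"ty":-0.023,"tz":0,"spin":-64},{"tx":0.071,"ty":-0.026,"tz":0,"spin":-68},{"tx":0.073,"ty":-0.030,"tz":0,"spin":-72},{"tx":0.076,"ty":-0.034,"tz":0,"spin":-76},{"tx":0.078,"ty":-0.038,"tz":0,"spin":-80},[0.57906305 0.09062668 0.07225965] 136.9446181363905
```

Contact is light. I'll carry on to a tab angle of about 123°, then look.

```bash
python3 -m jog '[{"tx":0.005,"ty":0.001,"tz":0,"spin":-4},{"tx":0.010,"ty":0.001,"tz":0,"spin":-8},{"tx":0.014,"ty":0.002,"tz":0,"spin":-12},{"tx":0.019,"ty":0.002,"tz":0,"spin":-16},{"tx":0.024,"ty":0.001,"tz":0,"spin":-20},{"tx":0.028,"ty":0.000,"tz":0,"spin":-24},{"tx":0.033,"ty":0,"tz":0,"spin":-28},{"tx":0.037,"ty":-0.002,"tz":0,"spin":-32},{"tx":0.042,"ty":-0.003,"tz":0,"spin":-36},{"tx":0.046,"ty":-0.005,"tz":0,"spin":-40},{"tx":0.050,"ty":-0.008,"tz":0,"spin":-44},{"tx":0.054,"ty":-0.010,"tz":0,"spin":-48},{"tx":0.058,"ty":-0.013,"tz":0,"spin":-52},{"tx":0.061,"ty":-0.016,"tz":0,"spin":-56},{"tx":0.065,"ty":-0.019,"tz":0,"spin":-60},{"tx":0.068,"ty":-0.023,"tz":0,"spin":-64},{"tx":0.071,"ty":-0.026,"tz":0,"spin":-68},{"tx":0.073,"ty":-0.030,"tz":0,"spin":-72},{"tx":0.073,"ty":-0.030,"tz":0,"spin":-72}]'
python3 plan.py 121 147 3 .016
python3 - <<'E'
from h import *
from station import vision
a=vision.capture('scene')
b=vision.capture('top');np.savez('t2.npz',**b)
cv2.imwrite('pics/s2.png',np.hstack([cv2.resize(x,(400,500)) for x in(a['frame'][110:260,200:320,::-1],b['frame'][150:260,180:268,::-1])]))
E
```

```text
time_s: 7.78
ee_pos: [0.5056, 0.1185, 0.0726]
eef_rot: [180.0, 0.0, -151.1]
contact_force: [0.2, 0.7, -0.0]
width: -0.0
grip_force: 0.3
{"tx":0.003,"ty":0.001,"tz":0,"spin":-2},{"tx":0.006,"ty":0.002,"tz":0,"spin":-5},{"tx":0.010,"ty":0.002,"tz":0,"spin":-8},{"tx":0.013,"ty":0.002,"tz":0,"spin":-11},{"tx":0.017,"ty":0.002,"tz":0,"spin":-14},{"tx":0.020,"ty":0.002,"tz":0,"spin":-17},{"tx":0.024,"ty":0.002,"tz":0,"spin":-20},{"tx":0.027,"ty":0.001,"tz":0,"spin":-23},{"tx":0.031,"ty":0.001,"tz":0,"spin":-26},[0.50555735 0.11850089 0.07262275] -151.11945280127523
```

View pics/s2.png

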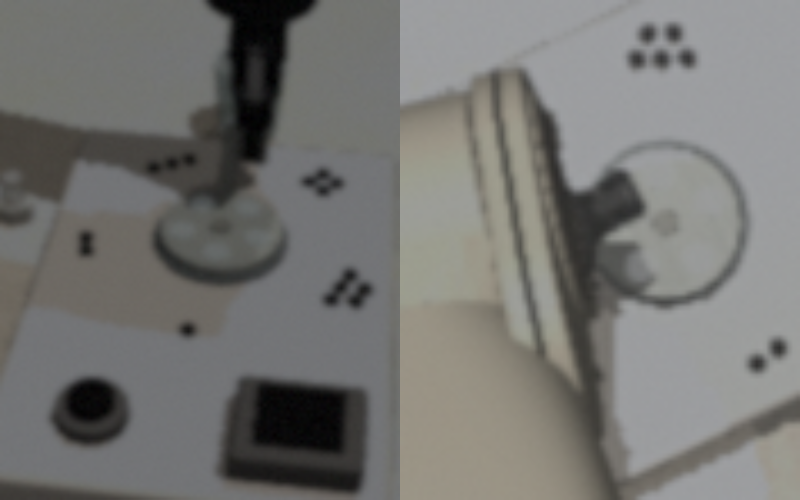

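The tab is ahead of the fingers, at (235,180) in the left half, and the three dots are at (170,163). I'll push slowly to about 142°, back off and measure.

```bash
python3 -m jog '[{"tx":0.003,"ty":0.001,"tz":0,"spin":-2},{"tx":0.006,"ty":0.002,"tz":0,"spin":-5},{"tx":0.010,"ty":0.002,"tz":0,"spin":-8},{"tx":0.013,"ty":0.002,"tz":0,"spin":-11},{"tx":0.015,"ty":0.002,"tz":0,"spin":-13},{"tx":0.017,"ty":0.002,"tz":0,"spin":-14.5},{"tx":0.019,"ty":0.002,"tz":0,"spin":-16},{"tx":0.0205,"ty":0.002,"tz":0,"spin":-17.5},{"tx":0.022,"ty":0.002,"tz":0,"spin":-19},{"tx":0.024,"ty":0.002,"tz":0,"spin":-20.5},{"tx":0.025,"ty":0.002,"tz":0,"spin":-21.5},{"tx":0.025,"ty":0.002,"tz":0,"spin":-21.5},{"tx":0.025,"ty":0.002,"tz":0,"spin":-21.5}]' && python3 -m jog '[{"tx":-0.01,"ty":0,"tz":0,"spin":0},{"tx":-0.025,"ty":0,"tz":0,"spin":0},{"tx":-0.025,"ty":0,"tz":-0.04,"spin":0},{"tx":-0.025,"ty":0,"tz":-0.09,"spin":0},{"tx":-0.075,"ty":0,"tz":-0.1,"spin":0},{"tx":-0.13,"ty":-0.02,"tz":-0.1,"spin":0},{"tx":-0.19,"ty":-0.03,"tz":-0.1,"spin":0},{"tx":-0.24,"ty":-0.04,"tz":-0.1,"spin":0},{"tx":-0.24,"ty":-0.04,"tz":-0.1,"spin":0}]'
python3 - <<'E'
from h import *
from station import vision
a=vision.capture('scene')
b=vision.capture('top');np.savez('t3.npz',**b);np.savez('s3.npz',**a)
cv2.imwrite('pics/s3.png',np.hstack([cv2.resize(x,(400,500)) for x in(a['frame'][130:230,210:290,::-1],b['frame'][160:260,190:270,::-1])]))
E
```

```text
time_s: 9.5
ee_pos: [0.4824, 0.1077, 0.0723]
eef_rot: [-180.0, -0.0, -129.5]
contact_force: [0.8, -0.1, 0.8]
width: -0.0001
grip_force: 0.3
time_s: 10.62
ee_pos: [0.6676, 0.271, 0.1671]
eef_rot: [179.9, -0.2, -129.4]
contact_force: [-0.0, 0.0, -0.2]
width: 0.0003
grip_force: 0.0
```

View pics/s3.png

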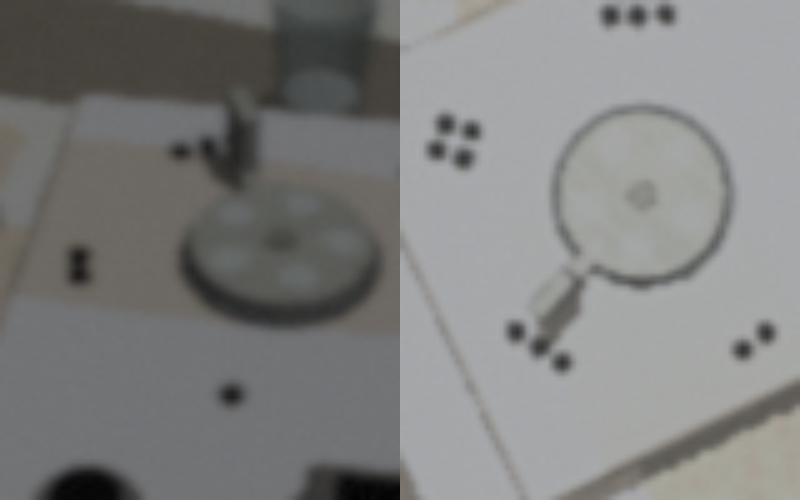

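The tab now stands just short of the three-dot row in the right half, with its top near (553,297) and the dots at (538,346). I'll measure its angle from depth.

Run:
```python
from h import *
A=np.array([.5225,.054])
for n in('t3','s3'):
    c=np.load(n+'.npz');v,u=np.mgrid[:384,:512];z=c['z_map']
    P=(np.stack([u,v,np.ones_like(u)],-1)@np.linalg.inv(c['K']).T)*z[...,None]
    W=(P-c['t'])@c['R']
    r=W[...,:2]-A;d=np.hypot(*np.moveaxis(r,-1,0))
    m=(z>0)&(d<.09)&(d>.04)&(W[...,2]>.087)&(W[...,2]<.1)
    q=W[m].mean(0);print(n,m.sum(),q,np.degrees(np.arctan2(*(q[:2]-A)[::-1])),np.hypot(*(q[:2]-A)))
c=np.load('t3.npz');p=ray(c,220.6,219.4,.094);print(p,np.degrees(np.arctan2(*(p[:2]-A)[::-1])),np.hypot(*(p[:2]-A)))
g=cv2.cvtColor(c['frame'],cv2.COLOR_RGB2GRAY)
m=(g<85).astype(np.uint8);m[:150]=0;m[250:]=0;m[:,:190]=0;m[:,330:]=0
n,l,st,ce=cv2.connectedComponentsWithStats(m)
for i in range(1,n):
    if st[i,4]>3: print(st[i,4],ray(c,*ce[i],.053).round(4))
```

```text
t3 44 [0.47302682 0.09635411 0.09316825] 139.43308881892906 0.06512654024334534
s3 37 [0.47242629 0.09410075 0.09218639] 141.31104743365424 0.06415174638680644
[0.47109939 0.09374558 0.094     ] 142.28697169480978 0.06497486840076629
42 [ 0.6256 -0.0797  0.053 ]
76 [ 0.6403 -0.0803  0.053 ]
15 [ 0.6434 -0.1717  0.053 ]
6 [0.6271 0.0641 0.053 ]
5 [0.6281 0.0495 0.053 ]
4 [0.6136 0.0699 0.053 ]
6 [0.6136 0.056  0.053 ]
4 [0.6136 0.0421 0.053 ]
4 [0.5579 0.1528 0.053 ]
5 [0.5551 0.1394 0.053 ]
107 [ 0.5463 -0.1256  0.053 ]
4 [ 0.5529 -0.0335  0.053 ]
5 [0.545  0.1569 0.053 ]
6 [0.5411 0.1434 0.053 ]
4 [0.4788 0.0545 0.053 ]
7 [0.4538 0.1164 0.053 ]
6 [ 0.4538 -0.0082  0.053 ]
7 [0.4467 0.1039 0.053 ]
5 [0.4448 0.0026 0.053 ]
5 [0.4389 0.0931 0.053 ]
```

The depth agrees with the kinematics: the tab is at about 140.5–142°, against a target of 145.7°. The photometer hasn't moved. One more gentle nudge of about 5°.

```bash
python3 -m jog '[{"tx":0.05,"ty":0.01,"tz":0,"spin":-3},{"tx":0.1,"ty":0.02,"tz":0,"spin":-5.5},{"tx":0.15,"ty":0.03,"tz":0,"spin":-5.5},{"tx":0.19,"ty":0.04,"tz":0,"spin":-5.5},{"tx":0.213,"ty":0.041,"tz":0,"spin":-5.5},{"tx":0.213,"ty":0.041,"tz":0.04,"spin":-5.5},{"tx":0.213,"ty":0.041,"tz":0.08,"spin":-5.5},{"tx":0.213,"ty":0.041,"tz":0.1,"spin":-5.5},{"tx":0.223,"ty":0.041,"tz":0.1,"spin":-5.5},{"tx":0.233,"ty":0.041,"tz":0.1,"spin":-5.5},{"tx":0.238,"ty":0.041,"tz":0.1,"spin":-5.5},{"tx":0.241,"ty":0.041,"tz":0.1,"spin":-5.5},{"tx":0.243,"ty":0.041,"tz":0.1,"spin":-5.5},{"tx":0.245,"ty":0.041,"tz":0.1,"spin":-5.5},{"tx":0.246,"ty":0.041,"tz":0.1,"spin":-5.5},{"tx":0.246,"ty":0.041,"tz":0.1,"spin":-5.5},{"tx":0.246,"ty":0.041,"tz":0.1,"spin":-5.5}]' && python3 -m jog '[{"tx":-0.01,"ty":0,"tz":0,"spin":0},{"tx":-0.025,"ty":0,"tz":0,"spin":0},{"tx":-0.025,"ty":0,"tz":-0.04,"spin":0},{"tx":-0.025,"ty":0,"tz":-0.09,"spin":0},{"tx":-0.075,"ty":0,"tz":-0.1,"spin":0},{"tx":-0.13,"ty":-0.02,"tz":-0.1,"spin":0},{"tx":-0.19,"ty":-0.03,"tz":-0.1,"spin":0},{"tx":-0.24,"ty":-0.04,"tz":-0.1,"spin":0},{"tx":-0.24,"ty":-0.04,"tz":-0.1,"spin":0},{"tx":-0.24,"ty":-0.04,"tz":-0.1,"spin":0}]'
python3 - <<'E'
from h import *
from station import vision
A=np.array([.5225,.054])
F=[]
for n in('top','scene'):
    c=vision.capture(n);v,u=np.mgrid[:384,:512];z=c['z_map']
    P=(np.stack([u,v,np.ones_like(u)],-1)@np.linalg.inv(c['K']).T)*z[...,None]
    W=(P-c['t'])@c['R']
    r=W[...,:2]-A;d=np.hypot(*np.moveaxis(r,-1,0))
    m=(z>0)&(d<.09)&(d>.04)&(W[...,2]>.087)&(W[...,2]<.1)
    q=W[m].mean(0);print(n,m.sum(),q,np.degrees(np.arctan2(*(q[:2]-A)[::-1])),np.hypot(*(q[:2]-A)))
    # button top height near its centre
    b=(np.hypot(W[...,0]-.546,W[...,1]+.1253)<.010)&(z>0);print('btn z',np.median(W[b][:,2]),W[b].mean(0))
    F.append(c['frame'][160:260,190:270,::-1] if n=='top' else c['frame'][130:230,210:290,::-1])
cv2.imwrite('pics/s4.png',np.hstack([cv2.resize(x,(400,500)) for x in F]))
E
```

```text
time_s: 12.85
ee_pos: [0.478, 0.104, 0.0722]
eef_rot: [-180.0, -0.0, -124.0]
contact_force: [1.0, 1.3, 0.2]
width: -0.0001
grip_force: 0.7
time_s: 14.1
ee_pos: [0.6447, 0.2809, 0.1709]
eef_rot: [179.9, -0.1, -124.0]
contact_force: [-0.9, -0.3, 0.3]
width: -0.0
grip_force: 0.0
top 46 [0.46974111 0.09150486 0.09274107] 144.5920121458575 0.06473110137404428
btn z 0.07132936533077404 [ 0.54628347 -0.1249726   0.07145371]
scene 38 [0.46931562 0.08910274 0.09228121] 146.57440085668415 0.06372425732460137
btn z 0.07149883575629798 [ 0.5461304  -0.12557031  0.07134704]
```

View pics/s4.png

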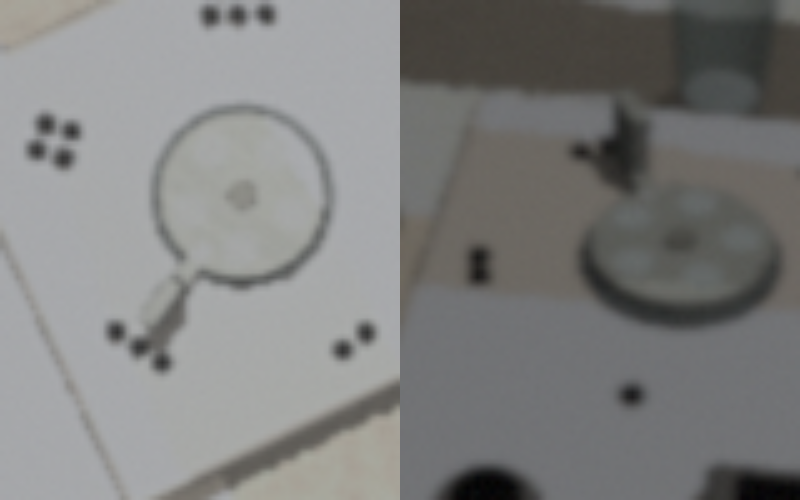

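The tab sits squarely at the three dots: about 145.5°, with its outer end at the middle dot, (140,345) in the left half. The button top is at (0.546, -0.125, 0.0713), so I'll move over it.

```bash
python3 -m jog '[{"tx":0.04,"ty":-0.015,"tz":0,"spin":0},{"tx":0.09,"ty":-0.033,"tz":0,"spin":0},{"tx":0.14,"ty":-0.052,"tz":0,"spin":0},{"tx":0.19,"ty":-0.07,"tz":0,"spin":0},{"tx":0.24,"ty":-0.089,"tz":0,"spin":0},{"tx":0.29,"ty":-0.108,"tz":0,"spin":0},{"tx":0.34,"ty":-0.126,"tz":0,"spin":0},{"tx":0.375,"ty":-0.139,"tz":0,"spin":0},{"tx":0.392,"ty":-0.145,"tz":0,"spin":0},{"tx":0.392,"ty":-0.145,"tz":0.03,"spin":0},{"tx":0.392,"ty":-0.145,"tz":0.06,"spin":0},{"tx":0.392,"ty":-0.145,"tz":0.08,"spin":0},{"tx":0.392,"ty":-0.145,"tz":0.09,"spin":0},{"tx":0.392,"ty":-0.145,"tz":0.09,"spin":0},{"tx":0.392,"ty":-0.145,"tz":0.09,"spin":0}]'
```

```text
time_s: 16.08
ee_pos: [0.547, -0.1255, 0.0835]
eef_rot: [-179.9, 0.0, -124.0]
contact_force: [0.1, -0.1, -1.4]
width: 0.0003
grip_force: 0.0
```

```bash
python3 -m jog '[{"tx":0,"ty":0,"tz":0.006,"spin":0},{"tx":0,"ty":0,"tz":0.01,"spin":0},{"tx":0,"ty":0,"tz":0.013,"spin":0},{"tx":0,"ty":0,"tz":0.015,"spin":0},{"tx":0,"ty":0,"tz":0.016,"spin":0},{"tx":0,"ty":0,"tz":0.016,"spin":0},{"tx":0,"ty":0,"tz":0.016,"spin":0}]'
```

```text
time_s: 16.95
ee_pos: [0.5464, -0.1256, 0.0666]
eef_rot: [-180.0, 0.0, -124.0]
contact_force: [0.0, 0.3, 4.4]
width: 0.0001
grip_force: 2.3
```

```bash
python3 -m jog '[{"tx":0,"ty":0,"tz":0.001,"spin":0},{"tx":0,"ty":0,"tz":0.0015,"spin":0},{"tx":0,"ty":0,"tz":0.002,"spin":0},{"tx":0,"ty":0,"tz":0.002,"spin":0},{"tx":0,"ty":0,"tz":0.002,"spin":0},{"tx":0,"ty":0,"tz":0.002,"spin":0}]'
```

```text
time_s: 17.7
ee_pos: [0.5464, -0.1256, 0.0659]
eef_rot: [-179.9, 0.0, -124.0]
contact_force: [-4.2, 0.8, 13.6]
width: -0.0001
grip_force: 6.5
```

The force has risen to 13.6 N, well past the 5 N spring, so the button is bottomed. Now release, lift clear and check.

```bash
python3 -m jog '[{"tx":0,"ty":0,"tz":-0.005,"spin":0},{"tx":0,"ty":0,"tz":-0.015,"spin":0},{"tx":0,"ty":0,"tz":-0.04,"spin":0},{"tx":0,"ty":0,"tz":-0.08,"spin":0},{"tx":0.03,"ty":0,"tz":-0.12,"spin":0},{"tx":0.08,"ty":0,"tz":-0.13,"spin":0},{"tx":0.13,"ty":0,"tz":-0.13,"spin":0},{"tx":0.16,"ty":0,"tz":-0.13,"spin":0},{"tx":0.16,"ty":0,"tz":-0.13,"spin":0},{"tx":0.16,"ty":0,"tz":-0.13,"spin":0}]'
python3 - <<'E'
from h import *
from station import vision
A=np.array([.5225,.054])
c=vision.capture('scene');v,u=np.mgrid[:384,:512];z=c['z_map']
W=((np.stack([u,v,np.ones_like(u)],-1)@np.linalg.inv(c['K']).T)*z[...,None]-c['t'])@c['R']
r=W[...,:2]-A;d=np.hypot(*np.moveaxis(r,-1,0))
m=(z>0)&(d<.09)&(d>.04)&(W[...,2]>.087)&(W[...,2]<.1)
q=W[m].mean(0);print(m.sum(),q,np.degrees(np.arctan2(*(q[:2]-A)[::-1])))
b=(np.hypot(W[...,0]-.546,W[...,1]+.1253)<.010)&(z>0);print('btn',b.sum(),W[b].mean(0))
cv2.imwrite('pics/s5.png',cv2.convertScaleAbs(cv2.resize(c['frame'][:,:,::-1],(800,600)),alpha=1.5))
E
```

```text
time_s: 18.95
ee_pos: [0.4568, -0.2578, 0.1941]
eef_rot: [180.0, 0.0, -124.0]
contact_force: [0.3, -0.2, 0.6]
width: 0.0004
grip_force: 0.0
41 [0.46920763 0.08903095 0.091864  ] 146.68167211344493
btn 70 [ 0.54625381 -0.12599559  0.07137412]
```

View pics/s5.png

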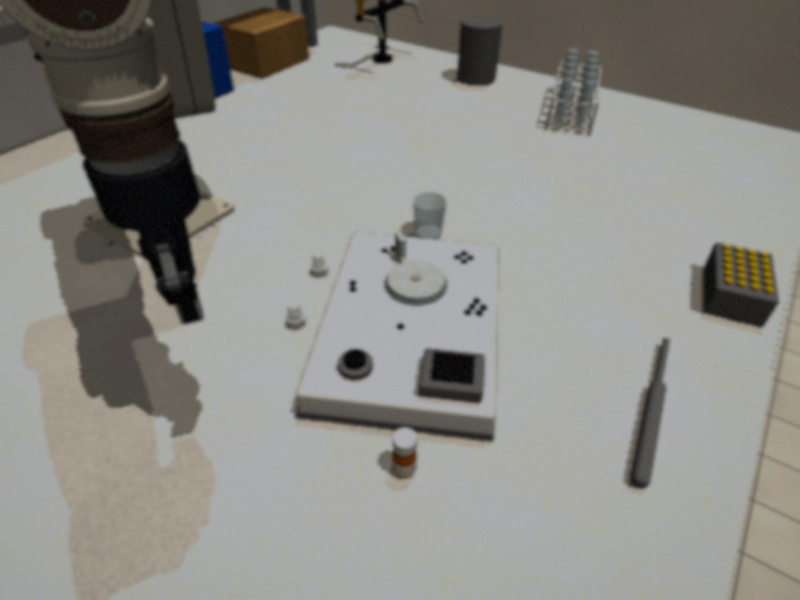

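The tab (400,245) is at the three dots and the button (355,362) is up again. The photometer, vial, beaker and stoppers stand where they were, and the arm is clear.

```bash
python3 -c "
from station import job
print(job.hand_in())"
```

```text
the job is handed in; nothing more can be done
None
```

The tab points at the three-dot mark (within about 1° by the cameras), the read button was pressed fully down and is up again, nothing else moved, and the job was handed in at about 19 s; no verdict was shown.

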